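# Hold the sprung heater cover just short of its balance point

### The arm

A 6-joint arm with a two-finger parallel gripper is mounted at the origin on the work surface. World frame = base frame: x ahead of the robot, y to its left, z up, the work surface at z = 0. Lengths are in mm, angles in rad, forces in N, time in s.
With the tool pointing down it reaches from about 300 to 775 mm from the base axis. Payload 14.6 kg.
Tool frame: the origin (TCP) lies on the centre line of the jaws, within the pads' length; the fingertips stand ahead of it and the grasp point (between the pads) is the TCP (manip.tip_reach is the z of the fingertips in the tool frame, in mm); z points along the fingers, y is the direction in which the jaws open and shut (so a half turn about z gives the same grasp; the last joint's range is limited). The gripper opens to 94 mm and grips with 3 to 60 N. Pads are 16 mm wide; open, the fingers measure 119 mm over their backs; the gripper's body (75 mm by 177 mm) begins 78 mm behind the grasp point.
Start: joints at [-1.34, 0.3, 1.521, -0, 1.321, -0.067], TCP at [161.373, -525.783, 224.446] pointing down, gripper open.
Joint ranges: [-3.03, 3.03], [-0.79, 2.21], [0.23, 2.52], [-1.04, 4.18], [0, 3.07], [-2.55, 2.55]. Speed limits (rad/s): [2.22, 2.22, 2.57, 3.14, 3.14, 3.14].

### API

Orientations are given as [roll, pitch, yaw] about the fixed x, y, z axes, in that order (R = Rz(yaw) Ry(pitch) Rx(roll)).
In Python, from cell import manip, camera, search_frame, masks_of, tip_of gives the robot as it stands.
- The arm moves only by the tool send_rows, never from a script. Its argument "plan" is a list of rows, each an object with "travel": the shift along the tool's x, y, z in mm, a list of three; "delta_rot": the turn, a rotation vector about the tool's x, y, z in degrees, a list of three; "fingers": the gripper's target within -1 to 1 (shut at 1, half-way at 0, fully open at -1). In form: [{"travel": [dx, dy, dz], "delta_rot": [wx, wy, wz], "fingers": fingers}, ...]. A call has 1 to 20 rows; each row shifts and turns the commanded pose from where the row before left it, along the tool's axes as they then stand; what a row does not reach is not made up. A row lasts 1/8 s, in which the tool goes at most 62.5 mm and 10.7 degrees, less where a joint would pass 70% of its speed; a pose out of reach is approached as far as the arm can. A call is refused whole if a number of a shift passes 62.5 or a number of a turn 10.7, either way. A call with a gripper value outside its range is refused whole. The fingers move at their own pace and stop on an object; "grip_force" is the grip in N (left out, the last holds). Time passes only in rows, so rows that do not move let the fingers close. It gives the time, the measured TCP pose, the force and the opening at its end, in the units of the state.
- manip.read_state(): the state, without advancing time (a new reading comes with each control period).
- camera(name): name is "scene" or "top" or "wrist"; returns a dict with "color" (480x640x3 uint8, red, green, blue), "z_map" (480x640 float32, mm along the optical axis (not along the pixel's ray), 0 where there is no reading), "fov_y" (degrees; the focal length in pixels is half the picture's height over the tangent of half this angle, whatever the lens; pixels are square), "cx", "cy" (the principal point, pixels), "world_from_camera" (4x4, takes a point from camera to world coordinates); the wrist camera has in their place "tool_from_camera" (4x4, takes a point from camera to tool coordinates, whose origin is the TCP and whose axes are the flange's). Camera axes: x right, y up, looking along -z (the intrinsics and any distortion apply to the point x, -y, -z); pixel columns grow to the right and rows downward; lengths in mm; the calibration is good to about 2 mm. A picture is of the moment at which its call begins: read the wrist's pose just before it.
- manip.sign_off(): hands the job in, once; it reports no verdict.
Trained networks look in the newest picture that a camera, given by its name, has taken for a name from the list of things; names that differ only in an ending like _2 or _b are one class to them, and where a whole thing is asked for, a point or a joint stands for the part that bears it (a point fixed in the world has none). Each returns a list of dicts, best first, with "confidence" (0 to 1); they miss things now and then, are a little off and sometimes report something else, mostly with a low value. They report only what shows in the picture. A call takes as long as a camera call.
- search_frame(name, camera): "at" ([x, y, z] in mm, in the coordinates of the camera as it stood for that picture, good to about 4 mm: the middle of the surface that is visible of it).
- masks_of(name, camera): "region" (480x640 bool, what is visible of it).
- tip_of(name, camera): "at" ([x, y, z] in mm, in the coordinates of the camera as it stood for that picture, good to about 4 mm: a listed point, or the origin of a listed thing).
The state is a dict: "clock": time; "joints": joint angles; "qd": joint speeds; "effort": joint torques, N m; "eef_pos": TCP position; "eef_rot": TCP orientation; "wrist_force": force on the tool from outside, world axes, zero at the start; "moment": the same for the moment, N m; "finger_gap": finger opening in mm.
Only numpy, scipy, OpenCV 4.12 (cv2) and the standard library are available. Lean on these libraries where they do the work, as an engineer would, in place of code of your own. Each camera call takes 0.05 s, during which the arm holds its last target. There are 200 camera calls.

### The job

Turn the black latch knob on the block heater anticlockwise to its stop so that its bolt slides clear of the cover, then raise the sprung cover by its pull loop until it is just past its balance point, keeping hold so that it never flies open. Then ease it back and finish holding it still with the fingers about ten degrees short of the balance point, so it would fall shut if let go; the program ends while still holding the cover. Leave the beaker, tube rack, bottle and bowl around the heater where they are.

Things in the scene. Friction and masses are not known exactly. Their poses are not given: they have to be found in the camera images.
- heater: White block heater fixed to the bench, 85 mm high; its pose varies. Origin on the bench under it; x level from the front (pull loop) to the hinge side, y along the hinge line, z up. In its frame: main box x -65..95, y -100..150 mm; right-hand wing, carrying the latch, x -65..45, y -203..-93; hinge line x 75, z 86.
- cover (a joint): Cover angle, rad: 0 shut (level), grows as the front edge rises; stop 1.7. Grey plate 135 (hinge to front) x 220 x 10 mm, 0.35 kg, steel pull loop in front. Over-centre spring: balances at 1.00 rad (57 deg), driven shut below and open above, about 1.2 Nm per rad near balance (5 N up at the loop to start from shut, 1 N ten degrees below balance). Held shut by the bolt until the knob is turned.
- cover_handle (a point): Middle of the pull loop's cross bar: round, 12 mm thick, 92 mm long, along the heater's y, 91 mm above the bench when shut. 40 mm ahead of the cover's front edge, open space under and either side: pinch it from above, closing along the heater's x; it can turn between the fingers as the cover rises. Moves with the cover.
- cover_hinge (a point): Centre of rotation of the cover, on the hinge line at the middle of the cover, 86 mm above the bench. Axes turn with the cover: cover_handle lies 175 mm along its -x and 5 mm along its +z from here.
- knob (a joint): Latch knob angle, rad: starts at 0 to 0.12, grows anticlockwise seen from above, stop at 1.45. Stays where left; friction about 0.04 Nm. Each rad draws the bolt 15 mm back toward the knob; the cover is free above about 0.95 rad.
- knob_grip (a point): On the knob's upright axis at the height to grip, 140 mm above the bench; in the heater's frame x -20, y -155 mm. Black disc 40 mm across, 8 mm high, on a steel housing (top 110 mm above the bench), with a grip bar 38 x 14 mm that rises to 150 mm. The bar lies along this point's x axis, which is the heater's x at knob angle 0 and turns with the knob.
- bolt_tip (a point): Tip of the flat steel bolt, 22 mm wide and 6 mm thick, that comes out of the latch housing toward the cover. At the start it lies 10 to 12 mm over the cover's right edge; turning the knob draws it clear.
- beaker: Bystander: clear glass beaker, 64 mm across, 85 mm high, near the heater's left front. Origin: centre of its underside.
- tube_rack: Bystander: white tube rack, 75 x 155 mm, 90 mm high with capped tubes, left of the heater. Origin: centre of its underside.
- reagent: Bystander: amber bottle, 64 mm across, 145 mm high, right of the heater beyond the knob. Origin: centre of its underside.
- bowl: Bystander: white ceramic bowl, 100 mm across, 40 mm high, at the right behind the knob. Origin: centre of its underside.

How it is judged:
By the outcome, as a careful person would: the job done as asked, in the order asked, and still so for the second after the job is handed in, while the arm keeps its last pose, push and grip.
It also fails if it takes over 58 s, if anything falls off the work surface, if the arm or the gripper's body presses on something with over 40 N, if the wrist force passes 120 N, or if a joint passes its speed limit or range.

## Working session

There is one attempt and no reset: what is moved stays moved. The work goes in short steps, Python scripts to look and compute and a tool call to move; the robot and the scene stay as the last step left them, time stands still between calls to the robot, and variables do not carry over. Pictures are saved under pics/ and viewed, about 8 in all and at most 12, crops included, and the job is handed in when it is done.

Besides the shell and the picture viewer there is one more tool, called as name(argument=value, ...) on one line, values as JSON. send_rows: Moves the arm, as the interface text tells. Its arguments: {"type":"object","properties":{"plan":{"type":"array"},"grip_force":{"type":"number"}},"required":["plan"]}

```bash
ls; mkdir -p pics
cat > h.py <<'E'
import numpy as np, cv2
from scipy.spatial.transform import Rotation as R
from cell import manip, camera, search_frame, masks_of, tip_of
def T_tool(s):
    T=np.eye(4); T[:3,:3]=R.from_euler('xyz',s['eef_rot']).as_matrix(); T[:3,3]=s['eef_pos']; return T
def shot(name):
    s=manip.read_state(); c=camera(name)
    W=np.array(c['world_from_camera']) if 'world_from_camera' in c else T_tool(s)@np.array(c['tool_from_camera'])
    return c,W
def pts(names,cam,W,f=tip_of):
    for n in names:
        for d in f(n,cam)[:2]:
            print(cam,n,round(d['confidence'],2),np.round((W@np.r_[d['at'],1])[:3],1))
def cloud(c,W):
    z=c['z_map'].astype(float); f=240/np.tan(np.radians(c['fov_y'])/2)
    v,u=np.mgrid[:480,:640]
    P=np.stack([(u-c['cx'])/f*z,-(v-c['cy'])/f*z,-z,np.ones_like(z)],-1)@W.T
    P=P[...,:3]; P[z==0]=np.nan; return P
def save(c,n): cv2.imwrite('pics/'+n+'.png',c['color'][...,::-1])
E
python3 - <<'E'
from h import *
print(manip.read_state(), manip.tip_reach)
for cam in ['scene','top']:
    c,W=shot(cam); save(c,cam+'0'); print({k:c[k] for k in c if k not in('color','z_map')})
    pts(['heater','cover_handle','cover_hinge','knob_grip','bolt_tip','beaker','tube_rack','reagent','bowl'],cam,W)
E
cd pics; python3 -c "
import cv2,numpy as np
cv2.imwrite('both.png',cv2.resize(np.vstack([cv2.imread('scene0.png'),cv2.imread('top0.png')]),(400,600)))"
```

```text
pics
{'clock': 0.0, 'joints': array([-1.33961338e+00,  3.00481037e-01,  1.52158804e+00, -2.94961938e-06,
        1.32069773e+00, -6.66084070e-02]), 'qd': array([ 1.05561754e-03,  1.26058196e-04, -8.22458030e-05,  4.22676473e-04,
       -9.59065777e-07,  5.95030360e-04]), 'effort': array([-6.69790079e-04, -5.31799257e+01, -3.52739882e+01,  7.07957265e-02,
        2.43414275e-02, -1.22065353e-04]), 'eef_pos': array([ 161.3114018 , -525.55771295,  223.87792239]), 'eef_rot': array([-3.14042091e+00, -7.53001342e-05,  2.97792042e-01]), 'wrist_force': array([-0.83593461,  0.18969416, -0.31899676]), 'moment': array([0.00230148, 0.0326982 , 0.00131727]), 'finger_gap': 94.23571923572645} 19.0
{'fov_y': 54.8060311235009, 'cx': 318.5454998138478, 'cy': 245.02109577465401, 'world_from_camera': array([[ 1.04075303e-01, -8.46658459e-01,  5.21859928e-01,
         1.13024259e+03],
       [ 9.94482782e-01,  8.16639991e-02, -6.58406207e-02,
         4.22570817e+01],
       [ 1.31273499e-02,  5.25833095e-01,  8.50486466e-01,
         9.87313358e+02],
       [ 0.00000000e+00,  0.00000000e+00,  0.00000000
[... 633 characters left out ...]
.99954214e-01, -9.06045520e-03, -3.07865041e-03,
         8.40485976e+01],
       [-3.90041506e-03,  9.21258273e-02,  9.95739734e-01,
         1.02032913e+03],
       [ 0.00000000e+00,  0.00000000e+00,  0.00000000e+00,
         1.00000000e+00]])}
top heater 0.55 [541.4  95.8   1.4]
top cover_handle 0.77 [457.4 141.5  89.5]
top cover_hinge 0.9 [622.8  93.9  84.4]
top knob_grip 0.65 [486.2 -47.5 141.7]
top knob_grip 0.46 [ 585.1 -112.4   -1.3]
top bolt_tip 0.63 [501.2  25.4 101.6]
top bolt_tip 0.55 [539.9 315.7  -2.5]
top beaker 0.58 [539.9 317.6  -1. ]
top tube_rack 0.74 [ 7.037e+02  3.505e+02 -6.000e-01]
top reagent 0.69 [ 413.3 -178.8   -3.5]
top bowl 0.94 [ 5.831e+02 -1.104e+02  4.000e-01]
```

View pics/top0.png

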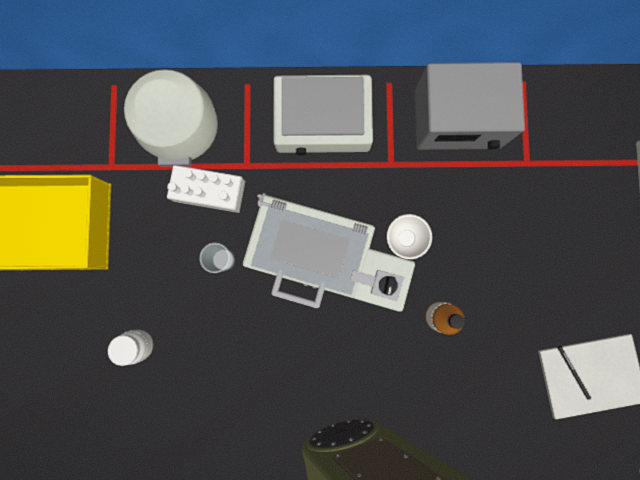

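Run:
```python
from h import *
for cam in ['scene','top']:
    c,W=shot(cam); P=cloud(c,W)
    # knob bar top, knob region
    d=np.hypot(P[...,0]-485,P[...,1]+48)
    m=(d<40)&(P[...,2]>144)&(P[...,2]<156); q=P[m]; r=cv2.minAreaRect(q[:,:2].astype(np.float32)); print(cam,'bar',m.sum(),q.mean(0),r)
    # cross bar of the loop and cover plate
    m=masks_of('cover_handle',cam)
    if m:
        g=m[0]['region']; q=P[g]; q=q[np.isfinite(q[:,0])]; q=q[q[:,2]>75]; print('cover mask',len(q),m[0]['confidence'],cv2.minAreaRect(q[:,:2].astype(np.float32)))
        hv=np.array([622.8,93])
        for yaw in [-.28]:
            pass
        mu=q.mean(0); print(mu)
    m=(abs(P[...,2]-83)<14)&(P[...,0]<500)&(P[...,0]>400)&(P[...,1]>50)&(P[...,1]<230)
    print('n',m.sum())
```

```text
scene bar 91 [483.74135533 -50.20177413 148.46060631] ((482.2022705078125, -50.28643798828125), (14.23569107055664, 38.165565490722656), 77.2898941040039)
cover mask 5139 0.61 ((547.0783081054688, 131.6876983642578), (263.6072998046875, 191.72267150878906), 67.63442993164062)
[558.55391171 112.93320504  95.67651613]
n 409
top bar 139 [479.71269373 -47.06429417 149.97446914] ((479.7991638183594, -47.51826477050781), (13.9220552444458, 37.176734924316406), 75.4568862915039)
cover mask 6927 0.66 ((544.0314331054688, 130.0009002685547), (244.93905639648438, 193.5082550048828), 72.90000915527344)
[550.07265746 116.12992074  97.10739492]
n 643
```

The top view agrees with the networks: the loop is at (298,290), the knob at (388,285), the bolt at (360,277) and the bottle at (445,318). The heater's yaw is about -16°. I'll move above the knob next.

send_rows(plan=[{"travel": [32,-26,-3],"delta_rot": [0,0,0],"fingers": -1},{"travel": [32,-26,-3],"delta_rot": [0,0,0],"fingers": -1},{"travel": [32,-26,-3],"delta_rot": [0,0,0],"fingers": -1},{"travel": [32,-26,-3],"delta_rot": [0,0,0],"fingers": -1},{"travel": [32,-26,-3],"delta_rot": [0,0,0],"fingers": -1},{"travel": [32,-26,-3],"delta_rot": [0,0,0],"fingers": -1},{"travel": [32,-26,-3],"delta_rot": [0,0,0],"fingers": -1},{"travel": [32,-26,-3],"delta_rot": [0,0,0],"fingers": -1},{"travel": [32,-26,-3],"delta_rot": [0,0,0],"fingers": -1},{"travel": [32,-26,-3],"delta_rot": [0,0,0],"fingers": -1},{"travel": [32,-26,-3],"delta_rot": [0,0,0],"fingers": -1},{"travel": [32,-26,-3],"delta_rot": [0,0,0],"fingers": -1},{"travel": [32,-26,-3],"delta_rot": [0,0,0],"fingers": -1},{"travel": [30,-25,-1],"delta_rot": [0,0,0],"fingers": -1},{"travel": [0,0,0],"delta_rot": [0,0,10.7],"fingers": -1},{"travel": [0,0,0],"delta_rot": [0,0,10.7],"fingers": -1},{"travel": [0,0,0],"delta_rot": [0,0,10.6],"fingers": -1},{"travel": [0,0,0],"delta_rot": [0,0,0],"fingers": -1}])

```text
clock: 3.45
eef_pos: [481.2, -47.9, 264.5]
eef_rot: [-3.142, -0.0, -0.26]
wrist_force: [0.2, -0.3, -0.5]
finger_gap: 94.2
```

Run:
```python
from h import *
s=manip.read_state(); print(s['clock'],s['eef_pos'],s['eef_rot'])
print(camera('wrist')['tool_from_camera'])
c,W=shot('wrist'); save(c,'w1')
pts(['knob_grip','bolt_tip','cover_handle','cover_hinge','heater'],'wrist',W)
P=cloud(c,W); d=np.hypot(P[...,0]-483,P[...,1]+48); m=(d<40)&(P[...,2]>144)&(P[...,2]<156); q=P[m]
if len(q): print(len(q),q.mean(0),cv2.minAreaRect(q[:,:2].astype(np.float32)))
```

```text
3.45 [481.23991375 -47.89900321 264.48237935] [-3.14158679e+00 -1.01266386e-04 -2.59541494e-01]
[[-8.00767469e-04  9.61035794e-01  2.76422793e-01  8.12056204e+01]
 [ 9.99999665e-01  7.22492063e-04  3.85013351e-04  5.07179932e-01]
 [ 1.70298337e-04  2.76423009e-01 -9.61036051e-01 -1.60749739e+02]
 [ 0.00000000e+00  0.00000000e+00  0.00000000e+00  1.00000000e+00]]
wrist knob_grip 0.94 [473.4 -51.9 141. ]
wrist bolt_tip 0.79 [503.   20.7 100.5]
wrist bolt_tip 0.15 [5.415e+02 3.150e+02 3.000e-01]
wrist cover_handle 0.92 [450.4 144.1  89.1]
wrist cover_hinge 0.68 [616.4  88.2  87.7]
wrist heater 0.88 [5.468e+02 9.380e+01 1.000e-01]
763 [480.36454245 -50.67511806 150.08328309] ((479.538818359375, -50.25384521484375), (13.81271743774414, 37.12466812133789), 75.73576354980469)
```

View pics/w1.png

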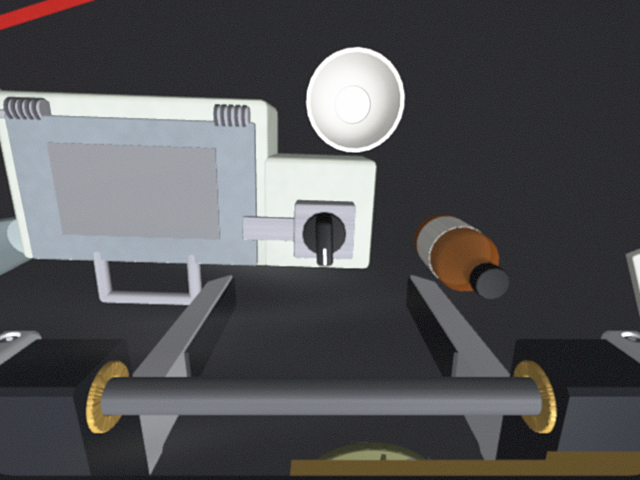

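The wrist view shows the bar at (325,240), in line with the jaws, and the bolt at (268,228) over the cover's edge. Nothing blocks the fingers, so I'll descend and grip.

send_rows(plan=[{"travel": [-0.8,1.8,20],"delta_rot": [0,0,-0.5],"fingers": -1},{"travel": [0,0,25],"delta_rot": [0,0,0],"fingers": -1},{"travel": [0,0,25],"delta_rot": [0,0,0],"fingers": -1},{"travel": [0,0,25],"delta_rot": [0,0,0],"fingers": -0.6},{"travel": [0,0,17],"delta_rot": [0,0,0],"fingers": -0.3},{"travel": [0,0,10],"delta_rot": [0,0,0],"fingers": 0.3},{"travel": [0,0,0],"delta_rot": [0,0,0],"fingers": 1},{"travel": [0,0,0],"delta_rot": [0,0,0],"fingers": 1},{"travel": [0,0,0],"delta_rot": [0,0,0],"fingers": 1},{"travel": [0,0,0],"delta_rot": [0,0,0],"fingers": 1}], grip_force=20)

```text
clock: 5.05
eef_pos: [480.1, -49.5, 142.8]
eef_rot: [-3.142, -0.001, -0.252]
wrist_force: [0.7, -0.8, -0.1]
finger_gap: 27.4
```

```bash
python3 -c "
from h import *
s=manip.read_state(); print(s['clock'],s['eef_pos'],s['eef_rot'],s['wrist_force'],s['moment'],s['finger_gap'])"
```

```text
5.05 [480.13732309 -49.45063611 142.81061929] [-3.14152205e+00 -6.36873565e-04 -2.51902950e-01] [ 0.65415748 -0.75887097 -0.06911671] [-0.02077676  0.00525263 -0.03318679] 27.43748498005512
```

Not closed yet. I'll wait, then turn.

send_rows(plan=[{"travel": [0,0,0],"delta_rot": [0,0,0],"fingers": 1},{"travel": [0,0,0],"delta_rot": [0,0,0],"fingers": 1},{"travel": [0,0,0],"delta_rot": [0,0,0],"fingers": 1},{"travel": [0,0,0],"delta_rot": [0,0,0],"fingers": 1}])

```text
clock: 5.55
eef_pos: [479.8, -50.2, 142.6]
eef_rot: [3.14, 0.0, -0.252]
wrist_force: [-2.6, -6.5, 2.7]
finger_gap: 13.9
```

```bash
python3 -c "
from h import *
s=manip.read_state(); print(s['clock'],s['eef_pos'],s['eef_rot'],s['wrist_force'],s['moment'],s['finger_gap'])"
```

```text
5.55 [479.78432646 -50.1709651  142.58895779] [ 3.14011459e+00  1.40501589e-04 -2.52016544e-01] [-2.55151886 -6.5132017   2.67342234] [-1.11676331  0.5634518   0.09019843] 13.852363145469463
```

send_rows(plan=[{"travel": [0.2,0.9,0],"delta_rot": [0,0,0],"fingers": 1},{"travel": [0,0,0],"delta_rot": [0,0,-7],"fingers": 1},{"travel": [0,0,0],"delta_rot": [0,0,-7],"fingers": 1},{"travel": [0,0,0],"delta_rot": [0,0,-7],"fingers": 1},{"travel": [0,0,0],"delta_rot": [0,0,-7],"fingers": 1},{"travel": [0,0,0],"delta_rot": [0,0,-7],"fingers": 1},{"travel": [0,0,0],"delta_rot": [0,0,-7],"fingers": 1},{"travel": [0,0,0],"delta_rot": [0,0,-7],"fingers": 1},{"travel": [0,0,0],"delta_rot": [0,0,-7],"fingers": 1},{"travel": [0,0,0],"delta_rot": [0,0,-7],"fingers": 1},{"travel": [0,0,0],"delta_rot": [0,0,-7],"fingers": 1},{"travel": [0,0,0],"delta_rot": [0,0,0],"fingers": 1},{"travel": [0,0,0],"delta_rot": [0,0,0],"fingers": 1}])

```text
clock: 7.18
eef_pos: [479.3, -49.2, 142.6]
eef_rot: [-3.139, -0.001, 0.97]
wrist_force: [-6.5, 10.2, 7.8]
finger_gap: 13.7
```

```bash
python3 -c "
from h import *
s=manip.read_state(); print(s['clock'],s['eef_pos'],s['eef_rot'],s['wrist_force'],s['moment'],s['finger_gap'])"
```

```text
7.175 [479.32292759 -49.16957888 142.55885323] [-3.13880998e+00 -8.74134357e-04  9.70039291e-01] [-6.47510645 10.18626512  7.81856274] [1.85242913 1.40932158 0.05084552] 13.726268871628037
```

send_rows(plan=[{"travel": [0.4,-1.0,0],"delta_rot": [0,0,0],"fingers": 1},{"travel": [0,0,0],"delta_rot": [0,0,-3],"fingers": 1},{"travel": [0,0,0],"delta_rot": [0,0,-3],"fingers": 1},{"travel": [0,0,0],"delta_rot": [0,0,0],"fingers": 1}])

```text
clock: 7.68
eef_pos: [479.1, -49.0, 142.6]
eef_rot: [-3.141, -0.001, 1.075]
wrist_force: [-2.7, 3.5, 4.7]
finger_gap: 14.1
```

Run:
```python
from h import *
s=manip.read_state(); print(s['clock'],s['eef_pos'],s['eef_rot'],s['wrist_force'],s['moment'],s['finger_gap'])
# heater yaw from depth: cover/box points
for cam in ['top','scene']:
    c,W=shot(cam); P=cloud(c,W)
    pts(['bolt_tip','cover_handle','cover_hinge','heater'],cam,W)
    m=(P[...,2]>80)&(P[...,2]<100)&(P[...,0]>430)&(P[...,0]<680)&(P[...,1]>0)&(P[...,1]<260)
    m=m.astype(np.uint8); n,l,st,_=cv2.connectedComponentsWithStats(m); k=1+st[1:,4].argmax()
    m=(P[...,2]>88.5)&(P[...,2]<100)&(l==k); q=P[m][:,:2].astype(np.float32)
    print(cam,len(q))
    # hinge-side box edge: fit yaw by min-extent over rotations with percentiles
    for a in np.radians(np.arange(-20,-11,.5)):
        R2=np.array([[np.cos(a),np.sin(a)],[-np.sin(a),np.cos(a)]]); t=q@R2.T
        e=[np.histogram(t[:,i],bins=np.arange(t[:,i].min()-3,t[:,i].max()+3,3))[0] for i in (0,1)]
        print(round(np.degrees(a),1),[int((np.diff(x.astype(float))**2).sum()) for x in e],end=' ')
    print()
    np.save(cam+'q.npy',q)
```

```text
7.675 [479.14514639 -48.96534803 142.56779655] [-3.14060705e+00 -5.82086971e-04  1.07533817e+00] [-2.74461827  3.52094535  4.65169038] [0.84948401 0.71400911 0.03346334] 14.079173697268866
top bolt_tip 0.65 [498.8   5.8 100.4]
top bolt_tip 0.48 [544.  316.8  -2.8]
top cover_handle 0.64 [456.3 143.9  89.8]
top cover_handle 0.24 [ 413.6 -178.7   -0.7]
top cover_hinge 0.88 [623.   95.2  81.2]
top cover_hinge 0.62 [454.1 142.4  88.5]
top heater 0.91 [539.2  94.3   0.9]
top 6881
-20.0 [11969, 7222] -19.5 [13798, 8219] -19.0 [24320, 14230] -18.5 [16696, 10102] -18.0 [19328, 9792] -17.5 [22598, 9790] -17.0 [23028, 10145] -16.5 [26331, 12568] -16.0 [23854, 11997] -15.5 [19369, 9881] -15.0 [16854, 9434] -14.5 [14490, 9605] -14.0 [12597, 8759] -13.5 [12376, 7748] -13.0 [11508, 7535] -12.5 [9839, 7044] -12.0 [9356, 6743] -11.5 [9026, 6386] 
scene bolt_tip 0.45 [493.1   1.1 100.2]
scene cover_handle 0.66 [453.3 141.7  92.8]
scene cover_handle 0.38 [619.9  92.5  86.8]
scene cover_hinge 0.91 [621.1  92.2  87.1]
scene heater 0.82 [546.2  90.4   1.2]
scene 5130
-20.0 [16247, 5255] -19.5 [13668, 4669] -19.0 [13131, 5497] -18.5 [15645, 5029] -18.0 [21749, 5761] -17.5 [27370, 5657] -17.0 [22827, 5387] -16.5 [21533, 5815] -16.0 [16762, 5395] -15.5 [18410, 5677] -15.0 [17364, 6700] -14.5 [13936, 5927] -14.0 [12963, 5653] -13.5 [10575, 4451] -13.0 [8029, 4523] -12.5 [8823, 3920] -12.0 [9317, 4103] -11.5 [11451, 3933]
```

send_rows(plan=[{"travel": [0.2,-0.3,0],"delta_rot": [0,0,-2],"fingers": 1},{"travel": [0,0,0],"delta_rot": [0,0,-2],"fingers": 1},{"travel": [0,0,0],"delta_rot": [0,0,-2],"fingers": 1},{"travel": [0,0,0],"delta_rot": [0,0,0],"fingers": 1}])

```text
clock: 8.68
eef_pos: [479.1, -49.0, 142.6]
eef_rot: [-3.141, -0.0, 1.18]
wrist_force: [-4.1, 2.6, 6.1]
finger_gap: 13.9
```

```bash
python3 -c "
from h import *
s=manip.read_state(); print(s['clock'],s['eef_pos'],s['eef_rot'],s['wrist_force'],s['moment'],s['finger_gap'])"
```

```text
8.675 [479.06903433 -48.95503958 142.56698198] [-3.14111398e+00 -3.95413196e-04  1.18037754e+00] [-4.12465609  2.61551864  6.13692701] [ 0.55534497  0.79794258 -0.42529265] 13.863759627310868
```

The moment about z jumped to -0.43 Nm against about 0.04 of friction, so this is the stop. I'll press one more degree, then release and lift.

send_rows(plan=[{"travel": [0,0,0],"delta_rot": [0,0,-1],"fingers": 1},{"travel": [0,0,0],"delta_rot": [0,0,0],"fingers": 1},{"travel": [0,0,0],"delta_rot": [0,0,1],"fingers": 0.6},{"travel": [0,0,0],"delta_rot": [0,0,0],"fingers": 0},{"travel": [0,0,0],"delta_rot": [0,0,0],"fingers": 0},{"travel": [0,0,0],"delta_rot": [0,0,0],"fingers": 0},{"travel": [0,0,-20],"delta_rot": [0,0,0],"fingers": 0},{"travel": [0,0,-30],"delta_rot": [0,0,0],"fingers": 0},{"travel": [0,0,-30],"delta_rot": [0,0,0],"fingers": 0},{"travel": [0,0,-10],"delta_rot": [0,0,0],"fingers": 0},{"travel": [0,0,0],"delta_rot": [0,0,0],"fingers": 0}])

```text
clock: 10.05
eef_pos: [479.2, -49.2, 232.2]
eef_rot: [3.141, -0.0, 1.179]
wrist_force: [-0.5, 0.3, -1.1]
finger_gap: 46.8
```

Run:
```python
from h import *
s=manip.read_state(); print(s['clock'],s['eef_pos'],s['eef_rot'],s['wrist_force'],s['finger_gap'])
c,W=shot('wrist'); save(c,'w2'); P=cloud(c,W)
pts(['knob_grip','bolt_tip','cover_handle','cover_hinge','heater'],'wrist',W)
for cam in ['wrist','top']:
    c,W=shot(cam); P=cloud(c,W)
    d=np.hypot(P[...,0]-479,P[...,1]+49); m=(d<40)&(P[...,2]>144)&(P[...,2]<156); q=P[m]
    if len(q): print(len(q),cv2.minAreaRect(q[:,:2].astype(np.float32)))
    # loop cross bar by depth, hx from hinge (622,93) yaw -16.7
    a=np.radians(-16.7); x=np.array([np.cos(a),np.sin(a)]); y=np.array([-x[1],x[0]])
    hx=(P[...,:2]-[622,93])@x; hy=(P[...,:2]-[622,93])@y
    m=(hx<-158)&(hx>-200)&(abs(hy)<60)&(P[...,2]>85)&(P[...,2]<105)
    q=P[m]; print(cam,'bar',m.sum()); 
    if m.sum(): print(np.percentile(hx[m],[2,50,98]),np.percentile(hy[m],[1,50,99]),np.percentile(q[:,2],[5,50,98]),cv2.minAreaRect(q[:,:2].astype(np.float32)))
    m=(hx<-20)&(hx>-120)&(abs(hy)<100)&(P[...,2]>70); print('cover z',np.nanmedian(P[m][:,2]))
```

```text
10.05 [479.19957203 -49.15801464 232.17306373] [ 3.14134045e+00 -4.53715110e-05  1.17922502e+00] [-0.47158064  0.26517539 -1.14215871] 46.844997863537294
wrist knob_grip 0.7 [476.1 -53.  143.2]
wrist bolt_tip 0.75 [495.7   3.1 100.4]
wrist bolt_tip 0.7 [450.3 142.2  90.4]
wrist cover_handle 0.84 [449.  142.6  89.8]
wrist cover_hinge 0.42 [545.1  91.7   2.2]
wrist heater 0.72 [544.6  90.9  -2.5]
960 ((478.9566650390625, -49.95093536376953), (37.58148956298828, 13.87621784210205), 67.08782958984375)
wrist bar 1790
[-181.10767145 -173.74975333 -159.65906189] [-55.56110317 -26.43560941   8.40104531] [92.72253694 96.56602275 98.56759933] ((452.4285888671875, 119.83283233642578), (66.10340881347656, 23.562654495239258), 74.0729751586914)
cover z 97.43234174956734
top bar 349
[-181.62386583 -174.35867262 -159.27604104] [-51.73916963  -0.30814494  50.09496795] [ 92.90899915  96.3083671  100.43208455] ((458.9296569824219, 141.07928466796875), (103.58656311035156, 23.9095458984375), 73.35070037841797)
cover z 97.45519186929965
```

View pics/w2.png

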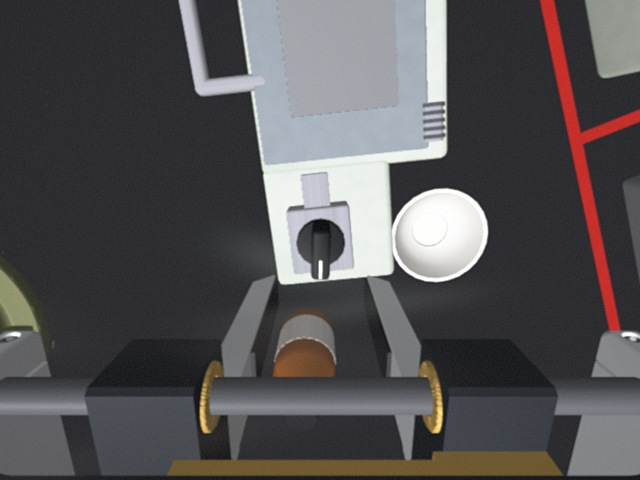

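The wrist view shows the bolt end at (315,175), clear of the cover's edge. The bar is at 67°, which is about 1.45 rad of knob angle with heater yaw -16.7°. Next is the loop at (454.1, 142.8, 91).

send_rows(plan=[{"travel": [28,-16,0],"delta_rot": [0,0,0],"fingers": 0.4},{"travel": [28,-16,0],"delta_rot": [0,0,0],"fingers": 0.4},{"travel": [28,-16,0],"delta_rot": [0,0,0],"fingers": 0.4},{"travel": [28,-16,0],"delta_rot": [0,0,0],"fingers": 0.4},{"travel": [28,-16,0],"delta_rot": [0,0,0],"fingers": 0.4},{"travel": [27.8,-16.5,0],"delta_rot": [0,0,0],"fingers": 0.4},{"travel": [0,0,20],"delta_rot": [0,0,-5.7],"fingers": 0.4},{"travel": [0,0,30],"delta_rot": [0,0,0],"fingers": 0.4},{"travel": [0,0,20],"delta_rot": [0,0,0],"fingers": 0.4},{"travel": [0,0,10],"delta_rot": [0,0,0],"fingers": 0.4},{"travel": [0,0,0],"delta_rot": [0,0,0],"fingers": 0.4},{"travel": [0,0,0],"delta_rot": [0,0,0],"fingers": 0.4}])

```text
clock: 11.95
eef_pos: [454.4, 142.9, 153.2]
eef_rot: [3.141, -0.001, 1.279]
wrist_force: [0.4, 0.7, -0.4]
finger_gap: 28.2
```

Run:
```python
from h import *
s=manip.read_state(); print(s['clock'],s['eef_pos'],s['eef_rot'],s['wrist_force'],s['finger_gap'])
c,W=shot('wrist'); save(c,'w3'); P=cloud(c,W)
pts(['cover_handle','cover_hinge'],'wrist',W)
a=np.radians(-16.7); x=np.array([np.cos(a),np.sin(a)]); y=np.array([-x[1],x[0]])
hx=(P[...,:2]-[622,93])@x; hy=(P[...,:2]-[622,93])@y
m=(hx<-164)&(hx>-200)&(abs(hy)<60)&(P[...,2]>85)&(P[...,2]<105)
q=P[m]; print('bar',m.sum()); 
if m.sum(): print(np.percentile(hx[m],[2,50,98]),np.percentile(hy[m],[1,50,99]),np.percentile(q[:,2],[5,50,98]),cv2.minAreaRect(q[:,:2].astype(np.float32)))
print('tcp in h',(s['eef_pos'][:2]-[622,93])@x,(s['eef_pos'][:2]-[622,93])@y)
```

```text
11.95 [454.42464621 142.85224029 153.22152352] [ 3.14057551e+00 -5.74554430e-04  1.27863511e+00] [ 0.38629581  0.73687553 -0.3739362 ] 28.240284549701506
wrist cover_handle 0.73 [450.6 143.5  88.3]
wrist cover_hinge 0.67 [615.5  88.6  87. ]
bar 2954
[-181.92056968 -175.42606358 -165.18493459] [-52.47501345   2.82728107  47.70170909] [93.33641927 96.59476038 98.43103567] ((455.15582275390625, 140.0150604248047), (102.15591430664062, 18.300521850585938), 73.12675476074219)
tcp in h -174.83300912775368 -0.40494361099497117
```

View pics/w3.png

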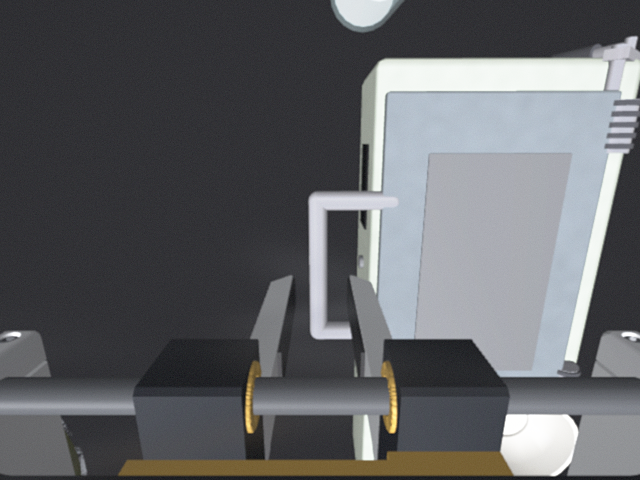

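The bar at (318,265) is midway between the fingers at (283 and 358, 290). I'll descend and pinch.

send_rows(plan=[{"travel": [0,-0.8,20],"delta_rot": [0,0,0],"fingers": 0.4},{"travel": [0,0,20],"delta_rot": [0,0,0],"fingers": 0.4},{"travel": [0,0,12],"delta_rot": [0,0,0],"fingers": 0.4},{"travel": [0,0,10],"delta_rot": [0,0,0],"fingers": 0.4},{"travel": [0,0,0],"delta_rot": [0,0,0],"fingers": 1},{"travel": [0,0,0],"delta_rot": [0,0,0],"fingers": 1},{"travel": [0,0,0],"delta_rot": [0,0,0],"fingers": 1},{"travel": [0,0,0],"delta_rot": [0,0,0],"fingers": 1},{"travel": [0,0,0],"delta_rot": [0,0,0],"fingers": 1},{"travel": [0,0,0],"delta_rot": [0,0,0],"fingers": 1}], grip_force=30)

```text
clock: 13.35
eef_pos: [452.7, 143.3, 90.8]
eef_rot: [-3.14, -0.0, 1.279]
wrist_force: [-5.5, 2.2, 2.3]
finger_gap: 10.7
```

Run:
```python
from h import *
s=manip.read_state(); print(s['clock'],s['eef_pos'],s['eef_rot'],s['wrist_force'],s['moment'],s['finger_gap'])
r=np.hypot(175,5); 
p0=None
for t in list(range(0,64,4)):
    a=np.radians(t); p=np.array([-175*np.cos(a)+5*np.sin(a),175*np.sin(a)+5*np.cos(a)])
    if p0 is not None: print(t,'travel y %.1f z %.1f'%(p[0]-p0[0],-(p[1]-p0[1])), 'cum',np.round(p-[-175,5],1))
    p0=p
```

```text
13.35 [452.73537296 143.28019909  90.81408337] [-3.14039136e+00 -2.04500788e-05  1.27872716e+00] [-5.54214117  2.22497701  2.30081295] [0.4011213  0.99648999 0.03810365] 10.739984672889886
4 travel y 0.8 z -12.2 cum [ 0.8 12.2]
8 travel y 1.6 z -12.1 cum [ 2.4 24.3]
12 travel y 2.5 z -12.0 cum [ 4.9 36.3]
16 travel y 3.3 z -11.8 cum [ 8.2 48. ]
20 travel y 4.1 z -11.5 cum [12.3 59.6]
24 travel y 4.9 z -11.2 cum [17.2 70.7]
28 travel y 5.7 z -10.8 cum [22.8 81.6]
32 travel y 6.4 z -10.4 cum [29.2 92. ]
36 travel y 7.1 z -9.9 cum [ 36.4 101.9]
40 travel y 7.8 z -9.4 cum [ 44.2 111.3]
44 travel y 8.4 z -8.8 cum [ 52.6 120.2]
48 travel y 9.0 z -8.2 cum [ 61.6 128.4]
52 travel y 9.6 z -7.6 cum [ 71.2 136. ]
56 travel y 10.1 z -6.9 cum [ 81.3 142.9]
60 travel y 10.5 z -6.2 cum [ 91.8 149.1]
```

send_rows(plan=[{"travel": [0,-0.6,0],"delta_rot": [0,0,0],"fingers": 1},{"travel": [0,0.3,-6.1],"delta_rot": [0,0,0],"fingers": 1},{"travel": [0,0.5,-6.1],"delta_rot": [0,0,0],"fingers": 1},{"travel": [0,0.7,-6.1],"delta_rot": [0,0,0],"fingers": 1},{"travel": [0,0.9,-6.0],"delta_rot": [0,0,0],"fingers": 1},{"travel": [0,1.1,-6.0],"delta_rot": [0,0,0],"fingers": 1},{"travel": [0,1.4,-6.0],"delta_rot": [0,0,0],"fingers": 1},{"travel": [0,1.6,-5.9],"delta_rot": [0,0,0],"fingers": 1},{"travel": [0,1.7,-5.9],"delta_rot": [0,0,0],"fingers": 1},{"travel": [0,2.0,-5.8],"delta_rot": [0,0,0],"fingers": 1},{"travel": [0,2.1,-5.7],"delta_rot": [0,0,0],"fingers": 1},{"travel": [0,0,0],"delta_rot": [0,0,0],"fingers": 1}])

```text
clock: 14.85
eef_pos: [463.8, 139.8, 150.5]
eef_rot: [-3.14, 0.0, 1.279]
wrist_force: [-9.4, 3.9, -2.4]
finger_gap: 11.0
```

```bash
cat >> h.py <<'E'
a_=np.radians(-16.7); X=np.array([np.cos(a_),np.sin(a_),0]); Y=np.array([-X[1],X[0],0]); H=np.array([621.2,93.1,86])
def status():
    s=manip.read_state(); d=s['eef_pos']-H; hx,hz=d@X,d[2]
    print(s['clock'],'rel',round(hx,1),round(d@Y,1),round(hz,1),'r',round(np.hypot(hx,hz),1),'ang',round(np.degrees(np.arctan2(hz,-hx))-1.64,1),'Fx,Fy,Fz',np.round([s['wrist_force']@X,s['wrist_force']@Y,s['wrist_force'][2]],1),'M',np.round(s['moment'],2),s['finger_gap'])
def cover():
    for cam in ['scene','top']:
        c,W=shot(cam); P=cloud(c,W)-H; hx=P@X; hy=P@Y; hz=P[...,2]; r=np.hypot(hx,hz); th=np.degrees(np.arctan2(hz,-hx))
        m=(r>50)&(r<125)&(abs(hy)<95)&(th>5)&(th<80)&(hz>15)
        if m.sum()>100:
            A=np.stack([-hx[m],hz[m]],1); A=A[abs(th[m]-np.median(th[m]))<10]; u=np.linalg.svd(A-A.mean(0),full_matrices=False)[2][0]
            print(cam,m.sum(),'plate fit',round(np.degrees(np.arctan2(u[1],u[0])),1),'from hinge',round(np.degrees(np.arctan2(*A.mean(0)[::-1])),1))
        for n in ['cover_handle']:
            for d in tip_of(n,cam)[:1]:
                p=(W@np.r_[d['at'],1])[:3]-H; print(' handle',round(d['confidence'],2),round(np.degrees(np.arctan2(p[2],-p@X))-1.64,1))
E
python3 -c "
from h import *
status(); cover()"
```

```text
14.85 rel -164.2 -0.5 64.5 r 176.4 ang 19.8 Fx,Fy,Fz [-10.1   1.   -2.4] M [ 0.83  1.66 -0.05] 11.028630861119906
scene 2722 plate fit -161.3 from hinge 26.5
 handle 0.69 -113.6
top 2385 plate fit 18.4 from hinge 26.9
```

The plate fit reads 18.4–18.7° and the cover follows the fingers. I'll continue with a 1 mm outward correction.

send_rows(plan=[{"travel": [0,1.4,-5.6],"delta_rot": [0,0,0],"fingers": 1},{"travel": [0,2.0,-5.6],"delta_rot": [0,0,0],"fingers": 1},{"travel": [0,2.8,-5.4],"delta_rot": [0,0,0],"fingers": 1},{"travel": [0,2.9,-5.4],"delta_rot": [0,0,0],"fingers": 1},{"travel": [0,3.1,-5.2],"delta_rot": [0,0,0],"fingers": 1},{"travel": [0,3.3,-5.2],"delta_rot": [0,0,0],"fingers": 1},{"travel": [0,3.5,-5.0],"delta_rot": [0,0,0],"fingers": 1},{"travel": [0,3.6,-4.9],"delta_rot": [0,0,0],"fingers": 1},{"travel": [0,3.8,-4.8],"delta_rot": [0,0,0],"fingers": 1},{"travel": [0,4.0,-4.6],"delta_rot": [0,0,0],"fingers": 1},{"travel": [0,0,0],"delta_rot": [0,0,0],"fingers": 1},{"travel": [0,0,0],"delta_rot": [0,0,0],"fingers": 1}])

```text
clock: 16.55
eef_pos: [492.6, 131.2, 202.9]
eef_rot: [-3.139, 0.0, 1.279]
wrist_force: [-16.8, 3.8, 9.8]
finger_gap: 10.9
```

```bash
python3 -c "
from h import *
status(); cover()"
```

```text
16.55 rel -134.1 -0.4 116.9 r 177.9 ang 39.4 Fx,Fy,Fz [-17.2  -1.2   9.8] M [0.66 3.21 0.02] 10.938192134748638
scene 2985 plate fit -142.1 from hinge 46.3
top 1491 plate fit 38.1 from hinge 45.8
 handle 0.61 -106.0
```

send_rows(plan=[{"travel": [0,-1.0,-1.0],"delta_rot": [0,0,0],"fingers": 1},{"travel": [0,-0.5,-0.5],"delta_rot": [0,0,0],"fingers": 1},{"travel": [0,4.1,-4.5],"delta_rot": [0,0,0],"fingers": 1},{"travel": [0,4.2,-4.4],"delta_rot": [0,0,0],"fingers": 1},{"travel": [0,4.2,-4.4],"delta_rot": [0,0,0],"fingers": 1},{"travel": [0,4.3,-4.3],"delta_rot": [0,0,0],"fingers": 1},{"travel": [0,4.4,-4.2],"delta_rot": [0,0,0],"fingers": 1},{"travel": [0,4.6,-4.0],"delta_rot": [0,0,0],"fingers": 1},{"travel": [0,0,0],"delta_rot": [0,0,0],"fingers": 1}])

```text
clock: 17.88
eef_pos: [517.4, 123.7, 229.2]
eef_rot: [3.141, -0.0, 1.278]
wrist_force: [3.6, 0.1, -7.3]
finger_gap: 11.0
```

```bash
python3 -c "
from h import *
status(); cover()"
```

```text
17.875 rel -108.3 -0.5 143.2 r 179.5 ang 51.3 Fx,Fy,Fz [ 3.4  1.1 -7.3] M [ 0.11 -0.58  0.02] 10.973991270603983
scene 2978 plate fit -130.4 from hinge 58.2
top 803 plate fit 50.0 from hinge 57.9
```

Plate fits read 49.6–50°. I'll go slowly on to about 61°, just past 57.3°.

send_rows(plan=[{"travel": [0,2.4,-1.8],"delta_rot": [0,0,0],"fingers": 1},{"travel": [0,2.4,-1.8],"delta_rot": [0,0,0],"fingers": 1},{"travel": [0,2.5,-1.8],"delta_rot": [0,0,0],"fingers": 1},{"travel": [0,2.5,-1.7],"delta_rot": [0,0,0],"fingers": 1},{"travel": [0,2.5,-1.7],"delta_rot": [0,0,0],"fingers": 1},{"travel": [0,2.6,-1.7],"delta_rot": [0,0,0],"fingers": 1},{"travel": [0,2.6,-1.6],"delta_rot": [0,0,0],"fingers": 1},{"travel": [0,2.6,-1.6],"delta_rot": [0,0,0],"fingers": 1},{"travel": [0,2.6,-1.5],"delta_rot": [0,0,0],"fingers": 1},{"travel": [0,2.6,-1.5],"delta_rot": [0,0,0],"fingers": 1},{"travel": [0,2.7,-1.5],"delta_rot": [0,0,0],"fingers": 1},{"travel": [0,0,0],"delta_rot": [0,0,0],"fingers": 1},{"travel": [0,0,0],"delta_rot": [0,0,0],"fingers": 1}])

```text
clock: 19.7
eef_pos: [543.7, 115.9, 247.6]
eef_rot: [3.141, -0.0, 1.279]
wrist_force: [-4.0, 0.9, 6.3]
finger_gap: 10.8
```

```bash
python3 -c "
from h import *
status(); cover(); c,W=shot('scene'); save(c,'s4')"
```

```text
19.7 rel -80.8 -0.4 161.6 r 180.7 ang 61.8 Fx,Fy,Fz [-4.1 -0.3  6.3] M [ 0.07  0.71 -0.03] 10.784049567449227
scene 2828 plate fit -119.7 from hinge 69.0
top 199 plate fit 60.8 from hinge 68.0
```

View pics/s4.png

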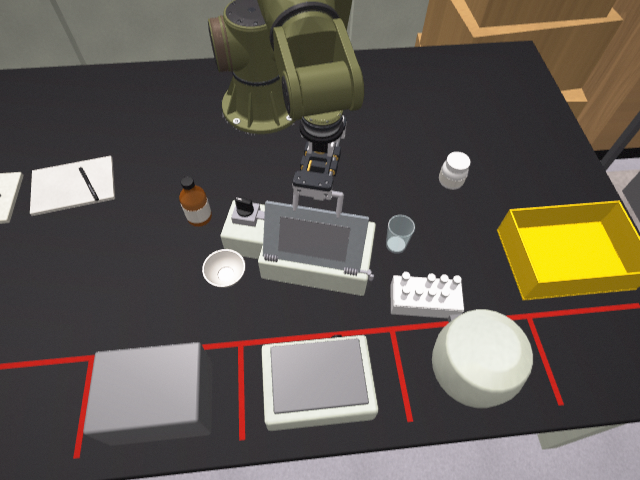

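The scene view shows the cover raised and held by the loop at (320,200), with the bystanders in place. The fits give 60.3–60.8°, and the arm geometry corrected for bar slip gives 60.8°, so it is just past balance. I'll ease it back to about 47.3°.

send_rows(plan=[{"travel": [0,-2.7,1.5],"delta_rot": [0,0,0],"fingers": 1},{"travel": [0,-2.7,1.5],"delta_rot": [0,0,0],"fingers": 1},{"travel": [0,-2.7,1.6],"delta_rot": [0,0,0],"fingers": 1},{"travel": [0,-2.6,1.6],"delta_rot": [0,0,0],"fingers": 1},{"travel": [0,-2.6,1.7],"delta_rot": [0,0,0],"fingers": 1},{"travel": [0,-2.6,1.7],"delta_rot": [0,0,0],"fingers": 1},{"travel": [0,-2.6,1.8],"delta_rot": [0,0,0],"fingers": 1},{"travel": [0,-2.5,1.8],"delta_rot": [0,0,0],"fingers": 1},{"travel": [0,-2.5,1.9],"delta_rot": [0,0,0],"fingers": 1},{"travel": [0,-2.5,1.9],"delta_rot": [0,0,0],"fingers": 1},{"travel": [0,-2.4,1.9],"delta_rot": [0,0,0],"fingers": 1},{"travel": [0,-2.4,2.0],"delta_rot": [0,0,0],"fingers": 1},{"travel": [0,-2.4,2.0],"delta_rot": [0,0,0],"fingers": 1},{"travel": [0,0,0],"delta_rot": [0,0,0],"fingers": 1},{"travel": [0,0,0],"delta_rot": [0,0,0],"fingers": 1},{"travel": [0,0,0],"delta_rot": [0,0,0],"fingers": 1}])

```text
clock: 21.95
eef_pos: [511.9, 125.5, 224.5]
eef_rot: [-3.142, -0.0, 1.279]
wrist_force: [-4.1, 1.6, 5.5]
finger_gap: 11.0
```

```bash
python3 -c "
from h import *
status(); cover()"
```

```text
21.95 rel -114.0 -0.4 138.5 r 179.4 ang 48.9 Fx,Fy,Fz [-4.4  0.4  5.5] M [ 0.14  0.71 -0.02] 10.972106859066999
scene 2982 plate fit -132.8 from hinge 55.8
top 966 plate fit 47.5 from hinge 55.5
```

It's at 47.2–47.5°, on target. I'll hold briefly and do a final check.

send_rows(plan=[{"travel": [0,0,0],"delta_rot": [0,0,0],"fingers": 1},{"travel": [0,0,0],"delta_rot": [0,0,0],"fingers": 1},{"travel": [0,0,0],"delta_rot": [0,0,0],"fingers": 1},{"travel": [0,0,0],"delta_rot": [0,0,0],"fingers": 1},{"travel": [0,0,0],"delta_rot": [0,0,0],"fingers": 1},{"travel": [0,0,0],"delta_rot": [0,0,0],"fingers": 1}])

```text
clock: 22.9
eef_pos: [511.9, 125.5, 224.5]
eef_rot: [-3.141, -0.0, 1.279]
wrist_force: [-5.3, 2.2, 5.5]
finger_gap: 11.1
```

```bash
python3 -c "
from h import *
status(); cover()
c,W=shot('scene'); save(c,'s5'); P=cloud(c,W)
pts(['beaker','tube_rack','reagent','bowl'],'scene',W)
d=np.hypot(P[...,0]-479,P[...,1]+49); m=(d<40)&(P[...,2]>144)&(P[...,2]<156); q=P[m]; print(cv2.minAreaRect(q[:,:2].astype(np.float32)))
print(cv2.absdiff(cv2.imread('pics/scene0.png'),cv2.imread('pics/s5.png'))[180:340,380:480].max())
status()"
```

```text
22.9 rel -114.0 -0.4 138.5 r 179.4 ang 48.9 Fx,Fy,Fz [-5.7  0.6  5.5] M [0.1  0.66 0.05] 11.149904889455465
scene 2979 plate fit -132.7 from hinge 55.8
top 965 plate fit 47.5 from hinge 55.4
scene beaker 0.73 [539.1 309.1   2. ]
scene tube_rack 0.55 [696.7 347.1   1.5]
scene reagent 0.56 [ 407.7 -182.6    1.7]
scene bowl 0.95 [ 5.938e+02 -1.105e+02  5.000e-01]
((482.70831298828125, -50.17649459838867), (36.30552291870117, 15.237163543701172), 70.27811431884766)
9
23.35 rel -114.0 -0.4 138.5 r 179.4 ang 48.9 Fx,Fy,Fz [-4.5 -0.   5.5] M [0.1  0.65 0.05] 11.24891615868853
```

View pics/s5.png

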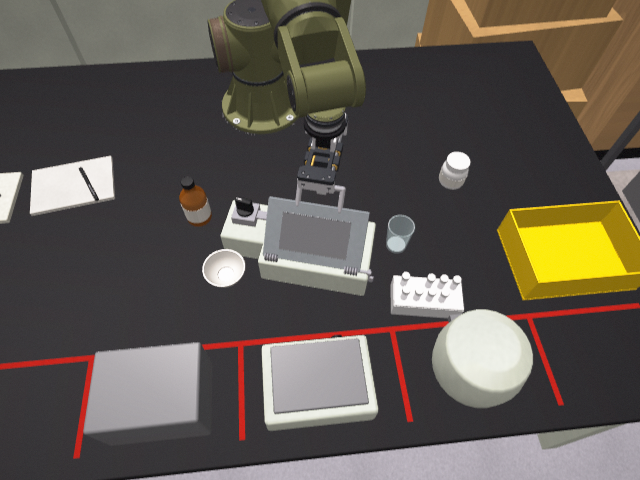

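The picture shows the loop still pinched at (325,190), the cover half open and nothing else moved. I'm handing in.

```bash
python3 -c "
from cell import manip
print(manip.sign_off())"
```

```text
the job is handed in; nothing more can be done
None
```

The job is handed in at about 23 s, with the fingers still holding the cover still at about 47°, ten degrees short of its balance point.

- **Knob:** I turned it anticlockwise to its stop. The moment about its axis jumped to 0.43 Nm, and the bar measured about 1.45 rad. The wrist picture showed the bolt clear of the cover.
- **Cover:** I raised it by the loop to about 60.5°, just past the 57.3° balance point, without letting go. I then eased it back.
- **Last checks:** The cover plate measured 47.3° (scene camera) and 47.5° (top camera) and held steady over the last second. The beaker, rack, bottle and bowl all showed within about 2 mm of where they started, apart from the rack. For the rack, the scene camera's first reading was a false hit on the heater, so I compared it with the top camera's and they differ by about 8 mm. The picture pixels around the beaker and part of the rack barely changed.

**Disagreements:** The angle worked out from the arm's position reads 48.9°, about 1.5° above the cameras. That fits the bar having slipped roughly 5 mm along the pads as the cover rose. The wrist force never passed about 20 N at any reading. The trained network misplaced the raised loop, so I ignored its reading there.

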